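# Weigh out spacers with the hand scoop

## Task

Set the white tub upright in the middle of the scale's pan and let go of it, then use the hand scoop to fetch spacers from the yellow tray and tip at least three of them into the tub. Never touch the spacers with the fingers, leave none in the scoop or spilt on the bench, and keep the tub upright on the pan. Finally lay the scoop back on its rubber mat, flat on its bottom, and leave the module, the jar and the roll of tape where they are.

Things in the scene. Friction and masses are not known exactly. Their poses are not given: they have to be found in the camera images.
- tray: fixed yellow open parts tray on the bench; outside 248 x 158 mm (long side along its x), 45 mm high, walls and floor 4 mm (inside 240 x 150 mm, floor at z 4 mm). A slim 7 mm lip runs round the rim outside. Origin: centre of its underside; its +x end is the one away from the robot
- spacer0: one of five identical loose turned aluminium spacers lying in the tray: disc of 22 mm diameter, 15 mm high, both edges bevelled at 30 degrees (6 mm wide, 3.5 mm high, leaving a 10 mm foot), 14 g, smooth, dark 6 mm bore. Origin: centre of its lower face
- spacer1: one of five identical loose turned aluminium spacers lying in the tray: disc of 22 mm diameter, 15 mm high, both edges bevelled at 30 degrees (6 mm wide, 3.5 mm high, leaving a 10 mm foot), 14 g, smooth, dark 6 mm bore. Origin: centre of its lower face
- spacer2: one of five identical loose turned aluminium spacers lying in the tray: disc of 22 mm diameter, 15 mm high, both edges bevelled at 30 degrees (6 mm wide, 3.5 mm high, leaving a 10 mm foot), 14 g, smooth, dark 6 mm bore. Origin: centre of its lower face
- spacer3: one of five identical loose turned aluminium spacers lying in the tray: disc of 22 mm diameter, 15 mm high, both edges bevelled at 30 degrees (6 mm wide, 3.5 mm high, leaving a 10 mm foot), 14 g, smooth, dark 6 mm bore. Origin: centre of its lower face
- spacer4: one of five identical loose turned aluminium spacers lying in the tray: disc of 22 mm diameter, 15 mm high, both edges bevelled at 30 degrees (6 mm wide, 3.5 mm high, leaving a 10 mm foot), 14 g, smooth, dark 6 mm bore. Origin: centre of its lower face
- scoop: loose steel hand scoop, 200 g. Floor x -40 to 40 mm, 78 mm wide (72 inside), 2 mm thick; +x end (mouth) open, front 32 mm bare like a shovel; sides 42 mm high from x -40, 28 mm from x -10 to 8; back 46. Straight black handle, 16 mm wide (along y), 14 thick, rises backwards at 30 degrees from (x -38, z 40) to (x -128, z 92). Origin: centre of the bowl's underside; x to the mouth, z up
- scoop_grip (a point): point in the middle of the scoop's handle, 83 mm behind and 66 mm above the scoop's origin; axes as the scoop's
- scoop_lip (a point): middle of the scoop's lower front edge, 40 mm ahead of the scoop's origin; axes as the scoop's
- scoop_bowl (a point): middle of the scoop's bowl, 15 mm above the scoop's origin; axes as the scoop's
- mat: fixed black rubber mat of 220 x 140 x 3 mm on which the scoop lies at the start. Origin: centre of its underside; x along its long side, pointing away from the robot
- tub: loose round white plastic tub, open at the top, 160 g: base 84 mm diameter, rim 104 mm, 65 mm high, wall and floor 4 mm. A flat upright fin handle, 12 mm thick (along x), stands out on its -y side from y -48 to y -90 mm, between z 35 and z 85 mm (20 mm above the rim). Origin: centre of the underside
- tub_mid (a point): point on the tub's axis 25 mm above its underside
- scale: fixed grey bench scale 170 x 145 mm, 28 mm high, with a square steel pan on top and a small display strip at its -x end. Origin: on the underside, 5 mm in -x from the pan's centre
- pan (a point): centre of the top face of the scale's square steel pan, 130 x 130 mm, 34 mm above the bench; axes as the scale's
- module: bystander: electronic module standing on end, 64 x 64 mm, 132 mm high, yellow boards, black core, white head. Origin: centre of the underside
- jar: bystander: closed amber jar with black cap, 56 mm diameter, 75 mm high. Origin: centre of the underside
- tape: bystander: roll of paper tape lying flat, 84 mm outside and 68 mm inside diameter, 24 mm high. Origin: centre of the underside
Mind the look-alikes: they are no part of the job. What is shaped like the tub but red is not meant.

How it is judged:
By the outcome, as a careful person would: the job done as asked, in the order asked, and still so for the second after the job is handed in, with the robot touching nothing.
It also fails if it takes over 72 s, if anything falls off the work surface, if the arm or the gripper's body presses on something with over 40 N, if the wrist force passes 120 N, or if a joint passes its speed limit or range.

## Robot

A 6-joint arm with a two-finger parallel gripper is mounted at the origin on the work surface. World frame = base frame: x ahead of the robot, y to its left, z up, the work surface at z = 0. Lengths are in mm, angles in rad, forces in N, time in s.
With the tool pointing down it reaches from about 275 to 750 mm from the base axis. Payload 10.2 kg.
Tool frame: the origin (TCP) lies midway between the tips of the shut fingers; the grasp point (between the pads) lies 19 mm behind it; z points along the fingers, y is the direction in which the jaws open and shut (so a half turn about z gives the same grasp; the last joint's range is limited). The gripper opens to 85 mm and grips with 20 to 120 N. Pads are 22 mm wide; open, the fingers measure 114 mm over their backs; the gripper's body (76 mm by 85 mm) begins 54 mm behind the grasp point. The pads swing forward as they close: fully open they stand 13 mm farther back than shut.
Start: joints at [-1.385, 0.313, 1.498, -0, 1.331, -0.223], TCP at [208.68, -481.751, 231.294] pointing down, gripper open.
Joint ranges: [-2.94, 2.94], [-0.97, 2.17], [0.19, 2.56], [-1.23, 4.37], [0.02, 3.11], [-2.88, 2.88]. Speed limits (rad/s): [2.39, 2.39, 3.01, 3.14, 3.14, 3.14].

## Interface

Orientations are given as a unit quaternion [w, x, y, z].
In Python, from rig import sense, capture, finish_job, search_frame, trace gives the robot as it stands.
- The arm moves only by the tool arm_command, never from a script. Its argument "steps" is one flat list of numbers, 5 for each row, row after row: the shift along the world's x, y, z in units of 50 mm (1.0 is 50 mm), then the turn about the world's z in units of 5 degrees (1.0 is 5 degrees), then the opening in per cent of the stroke, from 0 (shut) to 100 (fully open). In form: [dx, dy, dz, twist, fingers, dx, dy, dz, twist, fingers, ...]. A call has 1 to 5 rows; each row shifts and turns the commanded pose from where the row before left it; what a row does not reach is not made up. A row lasts 1/8 s, in which the tool goes at most 62.5 mm and 10.7 degrees, less where a joint would pass 70% of its speed; a pose out of reach is approached as far as the arm can. A call is refused whole if a number of a shift passes 1 or a number of a turn 1, either way. A call with a gripper value outside its range is refused whole. The fingers move at their own pace and stop on an object; "grip_force" is the grip in N (left out, the last holds). Time passes only in rows, so rows that do not move let the fingers close. It gives the time, the measured TCP pose, the force and the opening at its end, in the units of the state.
- sense(): the state, without advancing time (a new reading comes with each control period).
- capture(name): name is "scene" or "top" or "wrist"; returns a dict with "frame" (384x512x3 uint8, blue, green, red), "fov_y" (degrees; the focal length in pixels is half the picture's height over the tangent of half this angle, whatever the lens; pixels are square), "cx", "cy" (the principal point, pixels), "k1" (the pictures are not rectified: a ray, as slopes to the right and down, at radius r is drawn at 1 + k1 r^2 times it, then the intrinsics apply), "extrinsics" (4x4, takes a point from world to camera coordinates). Camera axes: x right, y down, z forward; pixel columns grow to the right and rows downward; lengths in mm; the calibration is good to about 2 mm. A picture is of the moment at which its call begins. There is no depth.
- finish_job(): hands the job in, once; it reports no verdict.
Trained networks look in a picture, given as the dict that the camera call returned (one of the last four; its "shot" number tells which), for a name from the list of things; names that differ only in an ending like _2 or _b are one class to them, and where a whole thing is asked for, a point or a joint stands for the part that bears it (a point fixed in the world has none). Each returns a list of dicts, best first, with "score" (0 to 1); they miss things now and then, are a little off and sometimes report something else, mostly with a low value. They report only what shows in the picture. A call takes as long as a camera call. They do not tell look-alikes from the thing itself.
- search_frame(picture, target): "point" ([x, y, z] in mm, in world coordinates, good to about 4 mm: the middle of the surface that is visible of it).
- trace(picture, target): "mask" (384x512 bool, what is visible of it).
The state is a dict: "time_s": time; "joints": joint angles; "dq": joint speeds; "tau": joint torques, N m; "eef_pos": TCP position; "ee_rot": TCP orientation; "force": force on the tool from outside, world axes, zero at the start; "wrist_torque": the same for the moment, N m; "grip_width": opening from 0.0 (shut) to 1.0 (fully open).
Only numpy, scipy, OpenCV 4.12 (cv2) and the standard library are available. Lean on these libraries where they do the work, as an engineer would, in place of code of your own. Each camera call takes 0.05 s, during which the arm holds its last target. There are 200 camera calls.

## Working session

There is one attempt and no reset: what is moved stays moved. The work goes in short steps, Python scripts to look and compute and a tool call to move; the robot and the scene stay as the last step left them, time stands still between calls to the robot, and variables do not carry over. Pictures are saved under pics/ and viewed, on a budget of 10 in all, crops included, one or two more only if the job needs it, and the job is handed in when it is done.

Besides the shell and the picture viewer there is one more tool, called by a JSON object that holds its "name" and its "arguments", one argument or row to a line. arm_command: Moves the arm, as the interface text tells. Its arguments: {"type":"object","properties":{"steps":{"type":"array"},"grip_force":{"type":"number"}},"required":["steps"]}

```bash
mkdir -p pics; ls; cat > h.py <<'E'
import numpy as np, cv2
from rig import sense, capture, finish_job, search_frame, trace
def K(p):
    f=p["frame"].shape[0]/2/np.tan(np.radians(p["fov_y"])/2); return f
def proj(p,X):
    E=np.array(p["extrinsics"]); c=E[:3,:3]@np.array(X,float)+E[:3,3]
    s=c[:2]/c[2]; s=s*(1+p["k1"]*(s@s)); return K(p)*s+[p["cx"],p["cy"]]
def unproj(p,u,v,z):
    E=np.array(p["extrinsics"]); f=K(p)
    d=np.array([(u-p["cx"])/f,(v-p["cy"])/f]); s=d.copy()
    for _ in range(20): s=d/(1+p["k1"]*(s@s))
    R=E[:3,:3]; o=-R.T@E[:3,3]; r=R.T@np.array([s[0],s[1],1]); return o+r*(z-o[2])/r[2]
def save(p,n,sc=1.5): cv2.imwrite(f"pics/{n}.png",cv2.resize(p["frame"],None,fx=sc,fy=sc,interpolation=cv2.INTER_CUBIC))
E
python3 - <<'E'
from h import *
a=capture("scene");b=capture("top")
im=np.hstack([cv2.resize(a["frame"],(400,300)),cv2.resize(b["frame"],(400,300))]); 
save(a,"scene");save(b,"top")
for n,p in(("scene",a),("top",b)):
  print(n,p["fov_y"],p["cx"],p["cy"],p["k1"])
  for t in "tray spacer0 scoop scoop_grip scoop_lip mat tub scale pan module jar tape".split():
    for r in search_frame(p,t)[:6]: print(t,round(r["score"],2),np.round(r["point"]),np.round(proj(p,r["point"])))
print(sense())
E
```

```text
pics
scene 46.86400664737695 258.5565069361948 186.1730063384997 -0.022636718049124403
tray 0.61 [596. 297.  33.] [335. 252.]
spacer0 0.62 [618. -10.  18.] [228. 215.]
spacer0 0.51 [616.  26.  16.] [240. 220.]
spacer0 0.39 [626. -43.  17.] [217. 213.]
spacer0 0.36 [590. -28.  15.] [228. 205.]
scoop 0.95 [ 512. -296.   19.] [165. 151.]
scoop_grip 0.78 [ 509. -301.   19.] [164. 150.]
scoop_lip 0.61 [ 512. -301.   22.] [164. 150.]
mat 0.57 [ 525. -303.    5.] [162. 156.]
mat 0.36 [ 511. -296.   23.] [165. 150.]
tub 0.73 [598. 298.  33.] [335. 254.]
tub 0.61 [538. 490.  32.] [415. 266.]
scale 0.9 [414. 293.  38.] [359. 199.]
pan 0.8 [420. 294.  38.] [359. 200.]
module 0.85 [764. 224. 133.] [282. 279.]
jar 0.6 [ 719. -230.   64.] [138. 202.]
tape 0.82 [ 332. -189.   18.] [225. 125.]
top 45.17527356430924 259.7676049777372 186.15946044789263 -0.14316419341673373
tray 0.96 [557. -12.   4.] [280. 189.]
tray 0.16 [ 502. -313.    3.] [378. 209.]
spacer0 0.6 [582.   6.  18.] [275. 180.]
spacer0 0.58 [618. -39.  19.] [289. 169.]
spacer0 0.39 [582. -29.  18.] [286. 181.]
scoop 0.79 [ 503. -311.  
[... 572 characters left out ...]
-182.   22.] [337. 257.]
{'time_s': 1.3, 'joints': array([-1.38539337e+00,  3.12875287e-01,  1.49773128e+00, -3.21739879e-05,
        1.33095031e+00, -2.23410238e-01]), 'dq': array([ 0.0005065 ,  0.00208725, -0.00093008,  0.00020448, -0.0003555 ,
       -0.00079886]), 'tau': array([ 8.61451736e-04, -4.12167764e+01, -2.59895200e+01, -1.40631500e-04,
        5.23572362e-04, -4.56055929e-06]), 'eef_pos': array([ 208.67545208, -481.75062209,  231.29503892]), 'ee_rot': array([ 1.75887410e-05,  9.79180834e-01,  2.02989888e-01, -1.59636776e-05]), 'force': array([ 0.53265094, -0.18470455, -0.33687776]), 'wrist_torque': array([ 0.02976452, -0.030279  , -0.01504494]), 'grip_width': 0.9990851070809617}
```

View pics/scene.png

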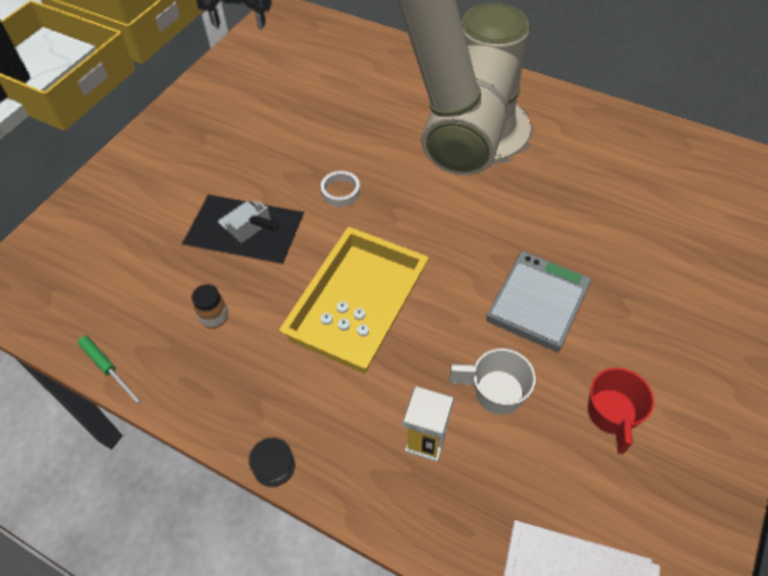

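View pics/top.png

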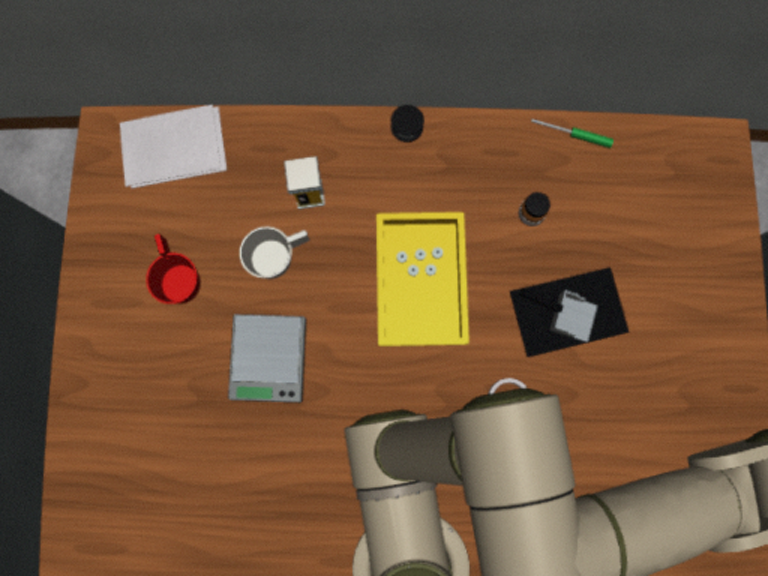

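The scene picture shows the white tub at (503,381) and its red look-alike at (620,402). It also shows the scoop on the mat at (250,220), five spacers near (343,316) in the tray, and the scale at (540,300). The top picture agrees: white tub (266,252), red tub (173,277), scoop (575,315), tape (508,385).
What could be mistaken for the tub is the white one (503,381) or the red one (620,402). I choose the white one. The scoop and the tray each appear only once on the table.

Next I'll fit poses to the masks.

```bash
cat > fit.py <<'E'
from h import *
from scipy.optimize import minimize
def box(x0,x1,y0,y1,z0,z1): return np.array([[x,y,z] for x in(x0,x1) for y in(y0,y1) for z in(z0,z1)],float)
def ring(r,z): a=np.linspace(0,2*np.pi,40,endpoint=False); return np.c_[r*np.cos(a),r*np.sin(a),0*a+z]
h=np.array([[-38,40],[-128,92]]);n=np.array([.5,.866])*7
handle=np.array([[p[0]+s*n[0],y,p[1]+s*n[1]] for p in h for s in(-1,1) for y in(-8,8)])
M={"tub":[np.r_[ring(42,0),ring(52,65)],box(-6,6,-90,-46,35,85)],
"scoop":[box(-40,40,-39,39,0,2),box(-40,-10,-39,-37,0,42),box(-40,-10,37,39,0,42),box(-10,8,-39,-37,0,28),box(-10,8,37,39,0,28),box(-40,-38,-39,39,0,46),handle],
"tray":[box(-124,124,-79,79,0,38),box(-131,131,-86,86,38,45)],
"scale":[box(-85,85,-72.5,72.5,0,28),box(-60,70,-65,65,28,34)],
"mat":[box(-110,110,-70,70,0,3)],"module":[box(-32,32,-32,32,0,132)]}
def place(P,q,z0=0):
    c,s=np.cos(q[2]),np.sin(q[2]); return P@np.array([[c,s,0],[-s,c,0],[0,0,1]])+[q[0],q[1],z0]
def render(p,name,q,z0=0):
    m=np.zeros((384*2,512*2),np.uint8)
    for P in M[name]:
        u=np.array([proj(p,X) for X in place(P,q,z0)])*2
        cv2.fillConvexPoly(m,cv2.convexHull(np.int32(np.round(u*16+8))),255,cv2.LINE_AA,4)
    return cv2.resize(m,(512,384),interpolation=cv2.INTER_AREA)/255.
def fit(views,name,q0,z0=0):
    def cost(q):
        c=0
        for p,m in views:
            r=render(p,name,q,z0); c-=np.minimum(r,m).sum()/np.maximum(r,m).sum()
        return c/len(views)
    s=minimize(cost,q0,method="Nelder-Mead",options=dict(initial_simplex=np.array(q0)+np.array([[0,0,0],[15,0,0],[0,15,0],[0,0,.3]]),xatol=.2,fatol=1e-4,maxiter=150))
    return s.x,-s.fun
E
python3 - <<'E'
from fit import *
import pickle
A,B=capture("scene"),capture("top")
Q=dict(tub=(614,298,.35,0),scoop=(500,-315,-1.8,3),tray=(560,-10,0,0),scale=(400,290,0,0))
R={}
for n,(x,y,a,z) in Q.items():
    vs=[]
    for p in(A,B):
        g=proj(p,[x,y,20]); best=None
        for r in trace(p,n):
            m=r["mask"]; ys,xs=np.nonzero(m)
            if len(xs) and np.hypot(xs.mean()-g[0],ys.mean()-g[1])<25: best=m.astype(float);break
        if best is not None: vs.append((p,best))
        else: print("no mask",n)
    for v in [vs]+([[v] for v in vs] if len(vs)>1 else []):
        q,c=fit(v,n,(x,y,a),z); print(n,len(v),np.round(q[:2],1),round(np.degrees(q[2]),1),round(c,3))
        R.setdefault(n,q)
pickle.dump(R,open("R.pkl","wb"))
for n in range(1):
    for p in(A,B):
        for r in search_frame(p,"spacer0"): print("sp",np.round(r["point"]),round(r["score"],2))
# composite with outlines
tiles=[]
for n,p in(("tub",A),("tub",B),("scoop",A),("scoop",B),("tray",A),("tray",B)):
    im=cv2.resize(p["frame"],None,fx=4,fy=4,interpolation=cv2.INTER_CUBIC)
    m=(cv2.resize(render(p,n,R[n],Q[n][3]),None,fx=4,fy=4)>.5).astype(np.uint8)
    cs,_=cv2.findContours(m,cv2.RETR_EXTERNAL,cv2.CHAIN_APPROX_NONE); cv2.drawContours(im,cs,-1,(255,0,255),1)
    c=proj(p,[R[n][0],R[n][1],30])*4
    w=266//(1 if n!="tray" else 1)
    if n=="tray": im=cv2.resize(im,None,fx=.5,fy=.5); c=c/2
    x,y=int(c[0]-133),int(c[1]-150); x=max(x,0);y=max(y,0)
    tiles.append(im[y:y+300,x:x+266])
cv2.imwrite("pics/comp.png",np.vstack([np.hstack(tiles[0::2]),np.hstack(tiles[1::2])]))
E
```

```text
tub 2 [606.  297.1] 23.5 0.942
tub 1 [606.3 298.1] 23.8 0.942
tub 1 [605.9 295.7] 23.7 0.951
scoop 2 [ 494.  -322.7] -106.5 0.884
scoop 1 [ 493.7 -322.9] -107.3 0.934
scoop 1 [ 495.4 -323.3] -105.3 0.841
tray 2 [562.8 -11.8] 1.9 0.931
tray 1 [563.2 -12.5] 1.8 0.927
tray 1 [562.3 -11.4] 2.2 0.938
scale 2 [400.2 291.4] -0.3 0.943
scale 1 [398.9 291.9] 0.2 0.934
scale 1 [400.7 291. ] -0.7 0.956
sp [622. -11.  15.] 0.64
sp [590. -29.  14.] 0.58
sp [587.   4.  14.] 0.54
sp [613.  25.  19.] 0.51
sp [616. 298.  22.] 0.74
sp [618. -10.  15.] 0.52
```

View pics/comp.png

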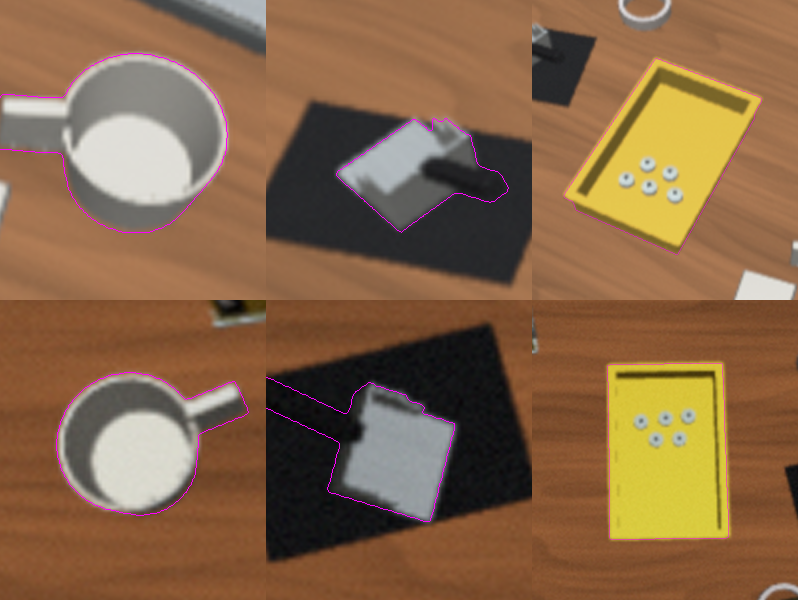

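The magenta model outlines match the tub, scoop and tray in both views, and the scale fit scores 0.94. The white tub is at (606,297) with its fin at about (634,233). Now moving to above the fin.

{"name": "arm_command", "arguments": {
  "steps": [0.47,0.8,0,1,40,0.47,0.8,0,1,40,0.47,0.8,0,1,40,0.47,0.8,0,1,40,0.47,0.8,0,1,40],
  "grip_force": 80
}}

```text
time_s: 2.52
eef_pos: [326.7, -280.4, 231.4]
ee_rot: [0.0, 0.911, 0.411, 0.0]
force: [0.6, 0.1, -0.4]
grip_width: 0.399
```

{"name": "arm_command", "arguments": {
  "steps": [0.47,0.8,0,1,40,0.47,0.8,0,1,40,0.47,0.8,0,1,40,0.47,0.8,0,1,40,0.47,0.8,0,1,40]
}}

```text
time_s: 3.15
eef_pos: [444.3, -80.3, 231.5]
ee_rot: [0.0, 0.801, 0.599, 0.0]
force: [1.2, -0.5, 0.4]
grip_width: 0.398
```

{"name": "arm_command", "arguments": {
  "steps": [0.47,0.8,0,1,40,0.47,0.8,0,1,40,0.47,0.8,0,1,40,0.47,0.8,0,1,40,0.47,0.8,0,1,40]
}}

```text
time_s: 3.78
eef_pos: [561.8, 119.7, 231.3]
ee_rot: [0.0, 0.652, 0.758, 0.0]
force: [0.5, -1.0, 0.5]
grip_width: 0.402
```

{"name": "arm_command", "arguments": {
  "steps": [0.47,0.8,0,1,40,0.47,0.8,0,1,40,0.47,0.7,0,1,40]
}}

```text
time_s: 4.15
eef_pos: [632.2, 234.8, 231.2]
ee_rot: [0.0, 0.547, 0.837, 0.0]
force: [0.4, -1.0, 0.8]
grip_width: 0.4
```

{"name": "arm_command", "arguments": {
  "steps": [0.02,-0.02,-1,0,40,0.02,-0.02,-1,0,40,0,0,-1,0,40,0,0,-0.7,0,40,0,0,0,0,5]
}}

```text
time_s: 4.78
eef_pos: [632.2, 231.0, 43.7]
ee_rot: [-0.002, 0.549, 0.836, -0.002]
force: [0.2, 0.2, 0.5]
grip_width: 0.2
```

{"name": "arm_command", "arguments": {
  "steps": [0,0,0,0,0,0,0,0,0,0,0,0,0,0,0]
}}

```text
time_s: 5.15
eef_pos: [634.1, 231.3, 47.4]
ee_rot: [0.001, 0.549, 0.836, 0.0]
force: [0.3, -0.4, -1.9]
grip_width: 0.126
```

{"name": "arm_command", "arguments": {
  "steps": [0,0,0.3,0,0,0,0,0.6,0,0,0,0,0.7,0,0],
  "grip_force": 100
}}

```text
time_s: 5.52
eef_pos: [633.6, 231.2, 128.2]
ee_rot: [0.0, 0.549, 0.836, 0.0]
force: [0.3, 0.1, -1.1]
grip_width: 0.128
```

{"name": "arm_command", "arguments": {
  "steps": [-0.6,-0.04,0,-0.8,0,-0.8,-0.04,0,-0.8,0,-0.8,-0.04,0,-0.8,0,-0.8,-0.04,0,-0.8,0,-0.8,-0.04,0,-0.8,0]
}}

```text
time_s: 6.15
eef_pos: [442.7, 221.2, 127.6]
ee_rot: [0.001, 0.687, 0.727, 0.001]
force: [-0.0, 1.1, -2.3]
grip_width: 0.13
```

{"name": "arm_command", "arguments": {
  "steps": [-0.8,-0.03,0,-0.8,0,0,0,0,0,0]
}}

```text
time_s: 6.4
eef_pos: [402.0, 219.9, 127.5]
ee_rot: [0.0, 0.71, 0.704, 0.0]
force: [0.8, 0.1, -1.3]
grip_width: 0.13
```

```bash
python3 - <<'E'
from fit import *
A,B=capture("scene"),capture("top"); s=sense(); print(s["eef_pos"],s["force"],s["wrist_torque"],s["grip_width"])
t=np.hstack([p["frame"][int(c[1])-75:int(c[1])+75,int(c[0])-95:int(c[0])+95] for p in(A,B) for c in [proj(p,[405,291,100])]])
cv2.imwrite("pics/lift.png",cv2.resize(t,None,fx=2,fy=2,interpolation=cv2.INTER_CUBIC))
E
```

```text
[404.51976383 219.94835378 127.52803487] [-0.28384089  0.34925102 -1.52653998] [-0.10332361 -0.0410762  -0.00694275] 0.12698788574388048
```

View pics/lift.png

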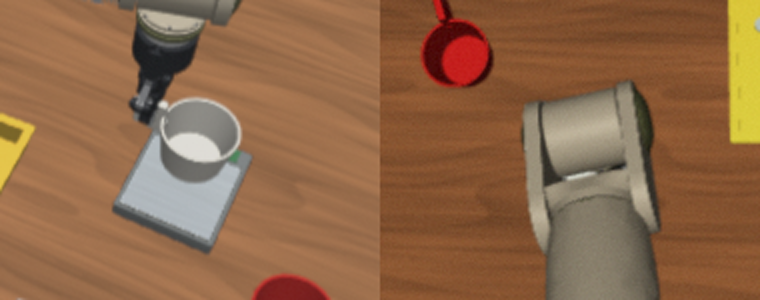

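The tub hangs level over the pan (rim at (200,130) in the left crop) and the top view is hidden by the arm. Lowering it now.

{"name": "arm_command", "arguments": {
  "steps": [0,0,-0.5,0,0,0,0,-0.36,0,0,0,0,-0.04,0,0,0,0,-0.02,0,0]
}}

```text
time_s: 7.0
eef_pos: [404.6, 219.8, 80.9]
ee_rot: [0.0, 0.711, 0.703, 0.001]
force: [0.3, -0.7, -0.9]
grip_width: 0.125
```

{"name": "arm_command", "arguments": {
  "steps": [0,0,-0.02,0,0,0,0,-0.02,0,0]
}}

```text
time_s: 7.25
eef_pos: [404.4, 219.7, 79.6]
ee_rot: [0.001, 0.711, 0.704, 0.001]
force: [-4.4, -5.7, 16.7]
grip_width: 0.128
```

{"name": "arm_command", "arguments": {
  "steps": [0,0,0.02,0,0,0,0,0,0,18,0,0,0,0,40,0,0,0,0,40]
}}

```text
time_s: 7.75
eef_pos: [403.7, 219.8, 79.3]
ee_rot: [0.0, 0.711, 0.704, 0.0]
force: [0.5, -0.5, 0.0]
grip_width: 0.402
```

{"name": "arm_command", "arguments": {
  "steps": [0,0,0.6,0,40,0,0,1,0,40,0,-0.5,1,0,40,0,-1,0.6,0,50,0,-1,0,-0.5,50]
}}

```text
time_s: 8.38
eef_pos: [404.3, 93.6, 241.4]
ee_rot: [0.002, 0.726, 0.688, 0.002]
force: [1.0, -0.3, -1.0]
grip_width: 0.498
```

```bash
python3 - <<'E'
from fit import *
A=capture("scene"); B=capture("top"); s=sense(); print(s["eef_pos"],s["ee_rot"],s["joints"])
for n,p in(("s",A),("t",B)):
    for r in trace(p,"tub")[:3]:
        m=r["mask"].astype(float); ys,xs=np.nonzero(m)
        c=proj(p,[405,291,60])
        if np.hypot(xs.mean()-c[0],ys.mean()-c[1])<30:
            q,f=fit([(p,m)],"tub",(405,291,0),34); print(n,np.round(q,2),round(f,3))
t=np.hstack([p["frame"][int(c[1])-75:int(c[1])+75,int(c[0])-95:int(c[0])+95] for p in(A,B) for c in [proj(p,[405,291,100])]])
cv2.imwrite("pics/placed.png",cv2.resize(t,None,fx=2,fy=2,interpolation=cv2.INTER_CUBIC))
E
```

```text
[403.88008958  91.61404519 239.73164072] [6.81503673e-04 7.27707669e-01 6.85887074e-01 7.43574034e-05] [-6.10614549e-02  5.67384904e-02  1.78633821e+00 -8.56358881e-04
  1.29742060e+00 -1.67881418e-03]
s [ 4.0666e+02  2.9254e+02 -2.0000e-02] 0.954
t [ 4.0854e+02  2.8934e+02 -8.0000e-02] 0.828
```

The tub now stands at (406,292) on the pan and fits the upright model with 0.95. Moving on to the scoop handle.

{"name": "arm_command", "arguments": {
  "steps": [0.32,-0.96,0,-0.4,50,0.32,-0.96,0,-0.4,50,0.32,-0.96,0,-0.4,50,0.32,-0.96,0,-0.4,50,0.32,-0.96,0,-0.4,50]
}}

```text
time_s: 9.2
eef_pos: [484.6, -145.5, 238.9]
ee_rot: [-0.0, 0.783, 0.622, 0.0]
force: [-0.2, 1.5, 0.2]
grip_width: 0.501
```

{"name": "arm_command", "arguments": {
  "steps": [0.32,-0.96,-0.8,-0.4,50,0.32,-0.96,-0.8,-0.2,50,0,0,0,0,50]
}}

```text
time_s: 9.57
eef_pos: [514.4, -238.6, 157.5]
ee_rot: [-0.003, 0.799, 0.601, -0.001]
force: [-1.0, 0.4, 0.6]
grip_width: 0.5
```

```bash
python3 - <<'E'
from fit import *
W=capture("wrist"); s=sense(); print(s["eef_pos"],s["ee_rot"],np.degrees(2*np.arctan2(s["ee_rot"][2],s["ee_rot"][1])))
q=(494,-323,np.radians(-106.5))
im=W["frame"].copy()
for P in M["scoop"]:
    u=np.array([proj(W,X) for X in place(P,q,3)]); cv2.polylines(im,[cv2.convexHull(np.int32(np.round(u)))],True,(255,0,255),1)
for r in trace(W,"scoop")[:1]:
    print(r["score"],fit([(W,r["mask"].astype(float))],"scoop",q,3), np.degrees(fit([(W,r["mask"].astype(float))],"scoop",q,3)[0][2]))
cv2.imwrite("pics/wrist.png",im)
E
```

```text
[ 514.86215096 -237.53319955  159.8594085 ] [-1.86531993e-03  7.98919649e-01  6.01434753e-01 -3.91717577e-04] 73.94560375875854
0.89 (array([ 494.65594171, -323.58154845,   -1.86343831]), np.float64(0.9425550784963882)) -106.76715027142389
```

View pics/wrist.png

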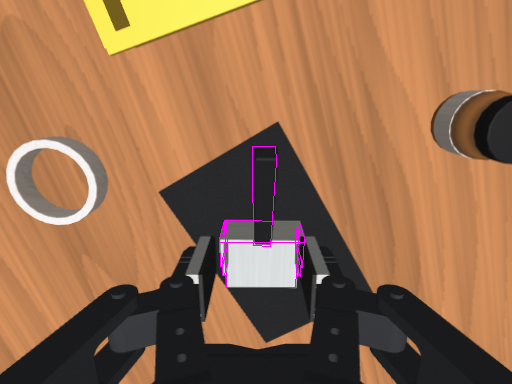

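The wrist picture shows the model outline lying exactly on the scoop, with the handle at (263,195) and the bowl at (262,260). The fit repeats at (494.5,-323.3), yaw -106.7. Going down to grasp.

{"name": "arm_command", "arguments": {
  "steps": [0.06,-0.12,-0.8,0,50,0,0,-0.8,0,50,0,0,-0.6,0,50,0,0,0,0,20,0,0,0,0,0],
  "grip_force": 100
}}

```text
time_s: 10.3
eef_pos: [518.7, -243.9, 53.9]
ee_rot: [0.001, 0.799, 0.602, 0.0]
force: [0.6, 1.5, -1.2]
grip_width: 0.163
```

{"name": "arm_command", "arguments": {
  "steps": [0,0,0,0,0,0,0,0,0,0]
}}

```text
time_s: 10.55
eef_pos: [518.8, -244.3, 53.5]
ee_rot: [0.001, 0.799, 0.601, 0.001]
force: [2.2, 4.5, 8.0]
grip_width: 0.165
```

{"name": "arm_command", "arguments": {
  "steps": [0,0,0.3,0,0,0,0,0.9,0,0,0,0,0.8,0,0,0,0,0,0,0]
}}

```text
time_s: 11.05
eef_pos: [518.7, -245.3, 155.6]
ee_rot: [0.003, 0.799, 0.601, 0.001]
force: [0.3, -0.4, -2.2]
grip_width: 0.165
```

```bash
cat >> fit.py <<'E'
def sc3(p,q,grip,col,im):
    "draw scoop with pitch (nose-down angle) about grip point; q=yaw,pitch"
    c,s=np.cos(q[1]),np.sin(q[1]); Ry=np.array([[c,0,s],[0,1,0],[-s,0,c]])
    cz,sz=np.cos(q[0]),np.sin(q[0]); Rz=np.array([[cz,-sz,0],[sz,cz,0],[0,0,1]])
    for P in M["scoop"]:
        u=np.array([proj(p,Rz@Ry@(X-[-83,0,66])+grip) for X in P]); cv2.fillConvexPoly(im,cv2.convexHull(np.int32(np.round(u))),col)
    return im
def pitchfit(p,m,yaw,grip):
    best=[]
    for d in np.arange(-30,91,1.):
        r=sc3(p,(yaw,np.radians(d)),grip,1,np.zeros((384,512),np.uint8))>0
        best.append(((r&m).sum()/(r|m).sum(),d))
    return max(best)
def pitch():
    s=sense(); g=np.array(s["eef_pos"])+[0,0,19]; yaw=2*np.arctan2(s["ee_rot"][2],s["ee_rot"][1])+np.pi
    print(np.round(s["eef_pos"],1),"scoop yaw",np.degrees(yaw),np.round(s["force"],1),np.round(s["wrist_torque"],2),round(s["grip_width"],3))
    for n in("scene","wrist"):
        p=capture(n)
        for r in trace(p,"scoop")[:1]: print(n,round(r["score"],2),"pitch",pitchfit(p,r["mask"],yaw,g))
E
python3 -c "
from fit import *
pitch()"
```

```text
[ 518.7 -245.3  155.6] scoop yaw 253.91545961605092 [ 0.3 -0.4 -2.2] [ 0.17 -0.04 -0.01] 0.165
scene 0.19 pitch (np.float64(0.0), np.float64(90.0))
wrist 0.94 pitch (np.float64(0.4341712204007286), np.float64(-30.0))
```

```bash
python3 - <<'E'
from fit import *
s=sense(); g=np.array(s["eef_pos"])+[0,0,15.5]; yaw=2*np.arctan2(s["ee_rot"][2],s["ee_rot"][1])+np.pi
ims=[]
for n in("wrist","scene"):
    p=capture(n); im=p["frame"].copy()
    for d,c in((0,(255,0,255)),(20,(0,255,0))):
        k=sc3(p,(yaw,np.radians(d)),g,1,np.zeros((384,512),np.uint8))
        cs,_=cv2.findContours(k,0,1); cv2.drawContours(im,cs,-1,c,1)
    if n=="scene":
        u=proj(p,g).astype(int); im=cv2.resize(im[u[1]-50:u[1]+70,u[0]-70:u[0]+50],(384,384),interpolation=cv2.INTER_CUBIC)
    else: im=im[:,70:456]
    ims.append(im)
cv2.imwrite("pics/held.png",np.hstack(ims))
E
```

```text
(no output)
```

View pics/held.png

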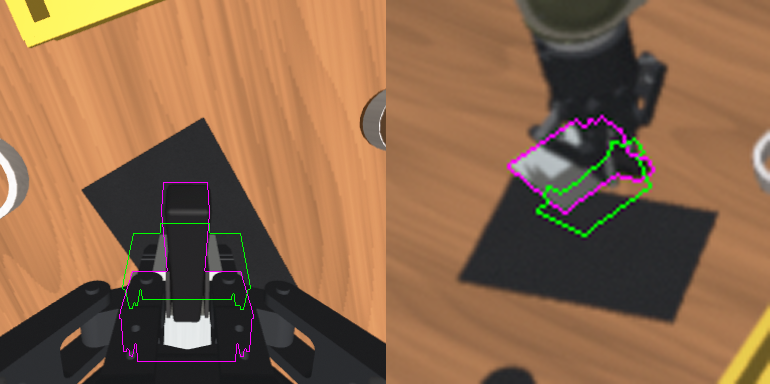

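The magenta outline (pitch 0) lies on the scoop in both crops, at (187,290) left and (570,165) right, so it is held level. The wrist only turns about z, so I'm testing whether a light grip lets the bowl swing nose-down. That would be a way to tip it.

{"name": "arm_command", "arguments": {
  "steps": [0,0,0,0,0,0,0,0,0,0],
  "grip_force": 20
}}

```text
time_s: 11.6
eef_pos: [517.6, -244.2, 151.5]
ee_rot: [-0.0, 0.799, 0.601, -0.0]
force: [-0.3, 0.4, -0.9]
grip_width: 0.165
```

```bash
python3 - <<'E'
from fit import *
s=sense(); print(s["wrist_torque"],s["force"],s["grip_width"])
E
```

```text
[ 0.14893774 -0.0049332   0.04950522] [-0.29489156  0.35541014 -0.91035211] 0.16452051325958061
```

{"name": "arm_command", "arguments": {
  "steps": [0,0,1,0,0,0,0,0,0,0,0,0,-1,0,0,0,0,0.8,0,0,0,0,0,0,0]
}}

```text
time_s: 12.22
eef_pos: [518.5, -244.8, 193.3]
ee_rot: [0.002, 0.799, 0.601, 0.001]
force: [-0.4, -0.0, -3.1]
grip_width: 0.168
```

```bash
python3 - <<'E'
from fit import *
s=sense(); print(s["wrist_torque"],s["force"],s["grip_width"])
g=np.array(s["eef_pos"])+[0,0,15.5]; yaw=2*np.arctan2(s["ee_rot"][2],s["ee_rot"][1])+np.pi
p=capture("scene");im=p["frame"].copy()
hsv=cv2.cvtColor(im,cv2.COLOR_BGR2HSV)
for r in trace(p,"scoop")[:2]:
  print(r["score"],r["mask"].sum(),pitchfit(p,r["mask"],yaw,g))
u=proj(p,g).astype(int); cv2.imwrite("pics/jerk.png",cv2.resize(im[u[1]-40:u[1]+80,u[0]-80:u[0]+60],None,fx=4,fy=4,interpolation=cv2.INTER_CUBIC))
E
```

```text
[ 0.14409434 -0.06580617 -0.03389841] [-0.4320229  -0.01657329 -3.11905649] 0.16819984451127545
0.78 343 (np.float64(0.4525065963060686), np.float64(-1.0))
```

View pics/jerk.png

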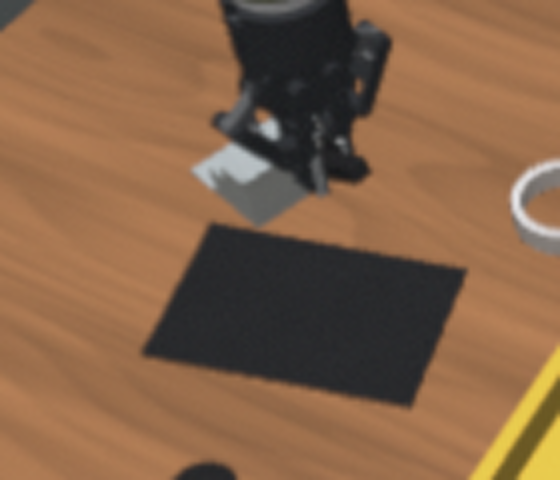

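The scoop still hangs level (grey bowl at (255,190) in the crop, fit pitch -1°), so a 20 N grip does not let it swing. I'll hold it firmly instead and discharge it level, by sharp backward jerks over the tub. Now getting exact spacer positions.

```bash
cat >> fit.py <<'E'
def spacers(p,z=19,reg=((450,676),(-82,58))):
    # yellow floor is saturated; spacers are not
    hsv=cv2.cvtColor(p["frame"],cv2.COLOR_BGR2HSV)
    poly=np.int32([proj(p,[reg[0][i],reg[1][j],z]) for i,j in((0,0),(1,0),(1,1),(0,1))])
    k=np.zeros((384,512),np.uint8); cv2.fillConvexPoly(k,poly,1)
    m=((hsv[...,1]<110)&(k>0)).astype(np.uint8)
    n,l,st,c=cv2.connectedComponentsWithStats(m)
    return [(np.round(unproj(p,*(c[i]),z-5)[:2]),st[i,4]) for i in range(1,n) if st[i,4]>8]
E
python3 - <<'E'
from fit import *
for n in("scene","top"): print(n,spacers(capture(n)))
E
```

```text
scene [(array([587., -31.]), np.int32(51)), (array([584.,   5.]), np.int32(51)), (array([622., -44.]), np.int32(55)), (array([618., -10.]), np.int32(54)), (array([612.,  28.]), np.int32(53))]
top [(array([622., -44.]), np.int32(44)), (array([611.,  27.]), np.int32(44)), (array([618., -10.]), np.int32(42)), (array([584.,   4.]), np.int32(44)), (array([586., -32.]), np.int32(44))]
```

{"name": "arm_command", "arguments": {
  "steps": [0,0.4,0,1,0,0,0.5,0,1,0,0,0.5,0,1,0,0,0.5,0,1,0,0,0.5,0,1,0],
  "grip_force": 100
}}

```text
time_s: 13.05
eef_pos: [517.3, -123.3, 190.9]
ee_rot: [-0.001, 0.649, 0.761, -0.0]
force: [0.2, -0.1, -3.1]
grip_width: 0.165
```

{"name": "arm_command", "arguments": {
  "steps": [-0.1,0.2,0,1,0,-0.1,0.2,0,1,0,-0.1,0.2,0,1,0,-0.1,0.2,0,1,0,-0.1,0.2,0,1,0]
}}

```text
time_s: 13.68
eef_pos: [492.2, -73.8, 191.0]
ee_rot: [-0.001, 0.469, 0.883, -0.0]
force: [-0.7, 0.1, -1.8]
grip_width: 0.168
```

{"name": "arm_command", "arguments": {
  "steps": [-0.1,0.2,0,1,0,-0.1,0.2,0,1,0,-0.1,0.2,0,1,0,-0.1,0.2,0,1,0,-0.1,0.2,0,1,0]
}}

```text
time_s: 14.3
eef_pos: [467.1, -23.9, 191.0]
ee_rot: [-0.001, 0.266, 0.964, -0.0]
force: [0.4, 0.5, -2.2]
grip_width: 0.167
```

{"name": "arm_command", "arguments": {
  "steps": [-0.1,0,0,1,0,-0.1,0,0,1,0,-0.1,0,0,1,0,-0.1,0,0,1,0,-0.1,0,0,1,0]
}}

```text
time_s: 14.92
eef_pos: [442.1, -24.2, 191.0]
ee_rot: [-0.001, 0.052, 0.999, 0.0]
force: [0.2, -0.0, -1.8]
grip_width: 0.163
```

```bash
python3 -c "
from fit import *
s=sense(); print(s['time_s'],s['eef_pos'],np.degrees(2*np.arctan2(s['ee_rot'][2],s['ee_rot'][1])),s['joints'])"
```

```text
14.925 [442.09626658 -24.17908483 191.03236363] 174.09290214249782 [-3.20288204e-01  1.71475626e-01  1.78998593e+00 -2.53207967e-04
  1.18156425e+00 -1.78788997e+00]
```

All five spacers are found, and the two views agree within 2 mm. A scoop lane centred on y ≈ -21 takes four and passes beside the one at (611,27).

{"name": "arm_command", "arguments": {
  "steps": [-0.1,-0.03,-0.5,0.8,0,-0.1,-0.03,-0.8,0.8,0,0,0,-0.8,0,0,0,0,-0.5,0,0,0,0,-0.06,0,0],
  "grip_force": 120
}}

```text
time_s: 15.55
eef_pos: [431.5, -26.9, 57.3]
ee_rot: [-0.002, -0.017, 1.0, 0.001]
force: [0.4, -0.4, -1.0]
grip_width: 0.162
```

{"name": "arm_command", "arguments": {
  "steps": [0,0,-0.02,0,0,0,0,-0.02,0,0]
}}

```text
time_s: 15.8
eef_pos: [433.2, -27.4, 57.6]
ee_rot: [0.001, -0.017, 1.0, -0.0]
force: [0.7, -0.4, -2.3]
grip_width: 0.161
```

{"name": "arm_command", "arguments": {
  "steps": [0,0,-0.02,0,0,0,0,-0.02,0,0,0,0,0,0,0]
}}

```text
time_s: 16.18
eef_pos: [432.8, -27.3, 54.9]
ee_rot: [0.0, -0.017, 1.0, -0.0]
force: [-0.5, -0.6, -1.8]
grip_width: 0.161
```

{"name": "arm_command", "arguments": {
  "steps": [0,0,-0.02,0,0,0,0,0,0,0]
}}

```text
time_s: 16.42
eef_pos: [432.7, -27.3, 54.5]
ee_rot: [0.0, -0.017, 1.0, -0.0]
force: [-5.7, 1.2, 10.2]
grip_width: 0.159
```

{"name": "arm_command", "arguments": {
  "steps": [0.2,0.007,0,0,0,0.25,0.009,0,0,0,0.25,0.009,0,0,0,0.25,0.009,0,0,0,0.25,0.009,0,0,0]
}}

```text
time_s: 17.05
eef_pos: [492.0, -25.1, 54.6]
ee_rot: [-0.001, -0.017, 1.0, -0.0]
force: [-12.0, -0.7, 16.3]
grip_width: 0.164
```

{"name": "arm_command", "arguments": {
  "steps": [0.25,0.009,0,0,0,0.25,0.009,0,0,0,0.2,0.007,0,0,0,0.1,0.004,0,0,0]
}}

```text
time_s: 17.55
eef_pos: [532.2, -23.7, 54.6]
ee_rot: [-0.001, -0.017, 1.0, -0.0]
force: [-10.9, -1.1, 13.6]
grip_width: 0.161
```

```bash
python3 - <<'E'
from fit import *
A,B=capture("scene"),capture("top"); s=sense(); print(s["time_s"],s["eef_pos"],s["force"],s["wrist_torque"])
t=np.hstack([p["frame"][int(c[1])-75:int(c[1])+75,int(c[0])-60:int(c[0])+60] for p in(A,B) for c in [proj(p,[630,-12,20])]])
cv2.imwrite("pics/push.png",cv2.resize(t,None,fx=3,fy=3,interpolation=cv2.INTER_CUBIC))
E
```

```text
17.65 [532.77931945 -23.77413029  54.5757251 ] [-4.99856921  0.00946965  8.95950244] [-0.04734406  0.71214013 -0.05413739]
```

View pics/push.png

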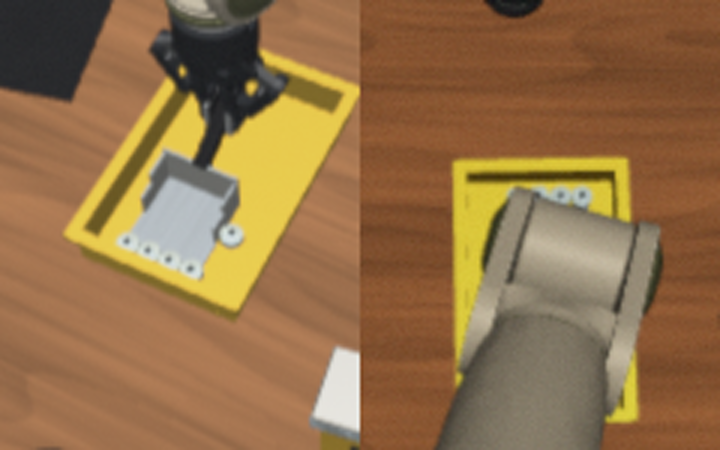

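Four spacers stand in a row ahead of the lip, at (127,240) to (192,268) in the left crop. The fifth is beside the bowl at (232,235). I'll check how the row lines up with the lip.

```bash
python3 - <<'E'
from fit import *
A=capture("scene"); c=proj(A,[630,-12,20]).astype(int)-[60,75]
for u in((127,240),(148,249),(168,259),(191,268),(232,233)): print(np.round(unproj(A,c[0]+u[0]/3,c[1]+u[1]/3,18)))
s=sense();print(s["eef_pos"])
for l in(-39,39): print("lip corner",[532.8+123*.999-l*.035,-23.8+123*.035+l])
E
```

```text
[664. -50.  18.]
[664. -28.  18.]
[664.  -6.  18.]
[662.  17.  18.]
[613.  32.  18.]
[532.77580162 -23.76727962  54.57745831]
lip corner [657.0419999999999, -58.495000000000005]
lip corner [654.3119999999999, 19.505]
```

The row's feet span y -55 to +22, as wide as the lip. I'll back off, shift 10 mm to -y and take three squarely (offsets -20, 1 and 23).

{"name": "arm_command", "arguments": {
  "steps": [-0.3,-0.01,0,0,0,0,-0.2,0,0,0,0.15,0.005,0,0,0,0.2,0.007,0,0,0,0.15,0.005,0,0,0]
}}

```text
time_s: 18.32
eef_pos: [542.1, -33.8, 54.6]
ee_rot: [-0.002, -0.017, 1.0, -0.0]
force: [-15.9, -0.7, 17.5]
grip_width: 0.168
```

{"name": "arm_command", "arguments": {
  "steps": [0.12,0.004,0,0,0,0.1,0.004,0,0,0,0.1,0.003,0,0,0,0,0,0,0,0]
}}

```text
time_s: 18.82
eef_pos: [558.7, -33.2, 54.6]
ee_rot: [-0.0, -0.017, 1.0, -0.0]
force: [-6.6, -0.6, 10.0]
grip_width: 0.163
```

{"name": "arm_command", "arguments": {
  "steps": [0.04,0,0,0,0,0.02,0,0,0,0,0,0,0,0,0]
}}

```text
time_s: 19.2
eef_pos: [559.1, -33.2, 54.6]
ee_rot: [-0.004, -0.017, 1.0, -0.0]
force: [-21.8, -1.7, 20.9]
grip_width: 0.16
```

```bash
python3 - <<'E'
from fit import *
A=capture("scene"); s=sense(); print(s["time_s"],s["eef_pos"],s["force"],s["wrist_torque"])
t=np.hstack([p["frame"][int(c[1])-40:int(c[1])+40,int(c[0])-60:int(c[0])+60] for p in(A,) for c in [proj(p,[650,-22,20])]])
cv2.imwrite("pics/on.png",cv2.resize(t,None,fx=6,fy=6,interpolation=cv2.INTER_CUBIC))
E
```

```text
19.25 [559.10294506 -33.22951463  54.57931182] [-21.69598017  -1.27945901  20.8223773 ] [-0.31999342  3.16609501  0.00726443]
```

View pics/on.png

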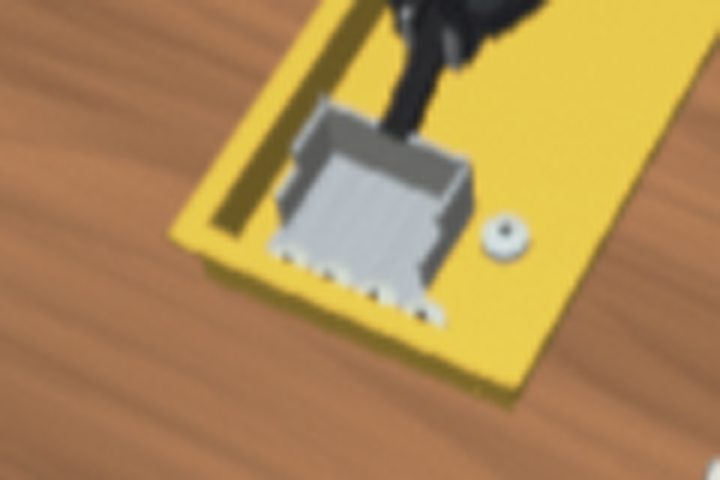

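The lip is at the far wall (the push stopped at 22 N and lip x ≈ 682, as expected). The spacers sit at the wall edge, (290,255) to (430,315), half hidden by the rim. Lifting gently inside the tray and checking.

{"name": "arm_command", "arguments": {
  "steps": [-0.06,-0.002,0.04,0,0,-0.02,0,0.1,0,0,-0.06,0,0.2,0,0,-0.1,-0.003,0.2,0,0,-0.2,-0.007,0.1,0,0]
}}

```text
time_s: 19.88
eef_pos: [539.6, -33.5, 86.7]
ee_rot: [0.001, -0.017, 1.0, -0.0]
force: [-1.1, -0.5, -2.9]
grip_width: 0.161
```

{"name": "arm_command", "arguments": {
  "steps": [-0.25,-0.009,0,0,0,-0.25,-0.009,0,0,0,-0.15,-0.005,0,0,0,-0.07,0,0,0,0]
}}

```text
time_s: 20.38
eef_pos: [503.3, -34.6, 85.9]
ee_rot: [0.0, -0.017, 1.0, -0.0]
force: [-0.2, 0.3, -2.6]
grip_width: 0.159
```

```bash
cat > look.py <<'E'
from fit import *
import sys
x,y,z=map(float,sys.argv[2:5]); A=capture("scene"); s=sense(); print(s["time_s"],s["eef_pos"],s["force"],s["wrist_torque"])
c=proj(A,[x,y,z]); t=A["frame"][int(c[1])-40:int(c[1])+40,int(c[0])-60:int(c[0])+60]
cv2.imwrite("pics/%s.png"%sys.argv[1],cv2.resize(t,None,fx=5,fy=5,interpolation=cv2.INTER_CUBIC))
E
python3 look.py lifted 630 -22 40
```

```text
20.425 [503.19047224 -34.52504856  85.8845768 ] [-0.62366769  0.502066   -2.56255871] [0.00926947 0.14293017 0.00249214]
```

View pics/lifted.png

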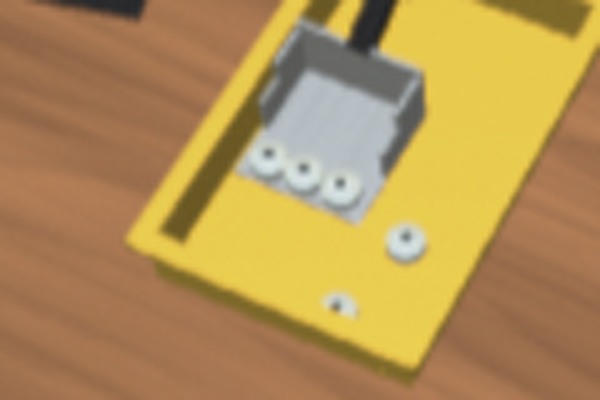

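Three spacers lie on the scoop's front, at (267,157), (303,172) and (341,188), and two remain in the tray. I'll slide them back between the sides with one forward jerk, still over the tray.

{"name": "arm_command", "arguments": {
  "steps": [-0.1,0,0.2,0,0,-0.2,0,0.3,0,0,-0.2,0,0.2,0,0,-0.1,0,0,0,0,0,0,0,0,0]
}}

```text
time_s: 21.05
eef_pos: [473.3, -34.5, 120.6]
ee_rot: [-0.0, -0.017, 1.0, 0.0]
force: [0.5, 0.3, -2.5]
grip_width: 0.161
```

{"name": "arm_command", "arguments": {
  "steps": [0.7,0.02,0,0,0,0.4,0.01,0,0,0,0.2,0,0,0,0,0.1,0,0,0,0,0,0,0,0,0]
}}

```text
time_s: 21.68
eef_pos: [543.4, -33.0, 120.6]
ee_rot: [-0.0, -0.017, 1.0, 0.0]
force: [-1.1, -0.3, -2.0]
grip_width: 0.157
```

```bash
python3 look.py jerked 630 -22 70
```

```text
21.725 [543.27803506 -33.01457784 120.66604095] [-0.18306554 -0.0148646  -3.24460849] [-0.00791984  0.19907261  0.04042573]
```

View pics/jerked.png

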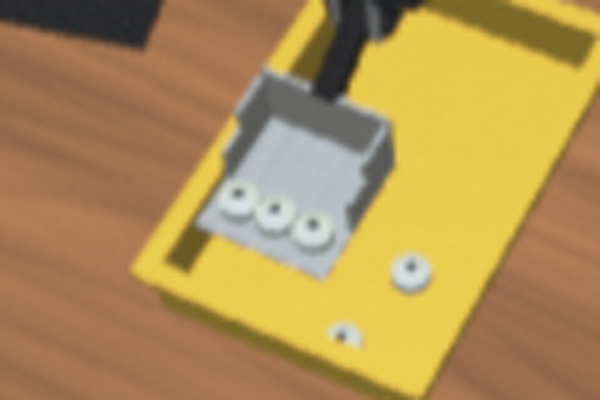

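The three spacers slid back about 7 mm, to (238,195), (275,212) and (313,228). That tells me the friction and that a jerk works as a conveyor. Now a gentle transfer to the tub.

{"name": "arm_command", "arguments": {
  "steps": [-0.12,0.16,0.1,0,0,-0.24,0.32,0.1,0,0,-0.36,0.48,0.1,0,0,-0.48,0.64,0.1,0,0,-0.48,0.64,0.1,0,0]
}}

```text
time_s: 22.35
eef_pos: [457.9, 80.7, 146.3]
ee_rot: [0.0, -0.017, 1.0, 0.0]
force: [0.5, 0.5, -3.5]
grip_width: 0.167
```

{"name": "arm_command", "arguments": {
  "steps": [-0.48,0.64,0.1,0,0,-0.48,0.64,0.1,0,0,-0.48,0.64,0.1,0,0,-0.48,0.64,0.1,0,0,-0.48,0.64,0.1,0,0]
}}

```text
time_s: 22.98
eef_pos: [337.6, 240.2, 171.4]
ee_rot: [0.0, -0.017, 1.0, 0.0]
force: [0.4, 0.9, -2.1]
grip_width: 0.163
```

{"name": "arm_command", "arguments": {
  "steps": [-0.36,0.48,0.1,0,0,-0.24,0.32,0.1,0,0,-0.12,0.16,0.1,-0.4,0,0,0,0,0,0]
}}

```text
time_s: 23.48
eef_pos: [302.5, 287.4, 186.3]
ee_rot: [0.0, -0.0, 1.0, 0.0]
force: [-0.0, -0.2, -2.0]
grip_width: 0.163
```

```bash
cat > num.py <<'E'
from fit import *
A=capture("scene"); s=sense(); print(s["time_s"],np.round(s["eef_pos"],1),np.round(s["force"],1),np.round(s["wrist_torque"],2),round(s["grip_width"],3),np.degrees(2*np.arctan2(s['ee_rot'][2],s['ee_rot'][1])))
for r in search_frame(A,"spacer0"): print(round(r["score"],2),np.round(r["point"]))
for r in trace(A,"tub")[:3]:
    m=r["mask"]; ys,xs=np.nonzero(m); c=proj(A,[406,292,60])
    if np.hypot(xs.mean()-c[0],ys.mean()-c[1])<30: print("tub",fit([(A,m.astype(float))],"tub",(406,292,0),34))
E
python3 num.py
```

```text
23.525 [302.8 287.1 186. ] [ 0.2  0.2 -3.2] [-0.07  0.18 -0.01] 0.16 180.0258584469991
0.59 [412. 266. 147.]
0.57 [413. 312. 150.]
0.39 [414. 289. 148.]
0.21 [354. 290. 144.]
tub (array([ 4.01009631e+02,  2.84709190e+02, -3.62604676e-01]), np.float64(0.6728769263583124))
```

Three spacers are seen on the scoop at x≈413, 12 mm behind the lip and centred over the tub. Jerking back and down now.

{"name": "arm_command", "arguments": {
  "steps": [0,0.06,0,0,0,0,0,0,0,0,-0.9,0,-0.5,0,0,0,0,0,0,0]
}}

```text
time_s: 24.12
eef_pos: [255.9, 289.2, 159.3]
ee_rot: [-0.002, -0.0, 1.0, -0.001]
force: [-0.3, 0.2, -1.8]
grip_width: 0.161
```

```bash
python3 num.py
```

```text
24.175 [257.9 289.8 160.5] [ 0.9  0.2 -1.6] [0.   0.13 0.  ] 0.163 179.98483687029437
0.59 [616.  27.  19.]
0.53 [402. 303.  57.]
0.47 [398. 262.  56.]
tub (array([ 4.00306711e+02,  2.84210887e+02, -3.60858532e-01]), np.float64(0.7513251190099606))
```

{"name": "arm_command", "arguments": {
  "steps": [0,0,0.2,0,0,0,0,0.4,0,0,0,-0.2,0.4,0,0,0,-0.4,0.2,0,0,0,-0.4,0,0,0]
}}

```text
time_s: 24.9
eef_pos: [259.6, 239.6, 222.4]
ee_rot: [0.001, 0.001, 1.0, 0.001]
force: [0.4, -0.0, -2.0]
grip_width: 0.156
```

{"name": "arm_command", "arguments": {
  "steps": [0,-0.4,0,0,0,0,-0.4,0,0,0,0,-0.2,0,0,0]
}}

```text
time_s: 25.28
eef_pos: [259.3, 189.3, 221.6]
ee_rot: [0.001, 0.001, 1.0, 0.0]
force: [-0.1, -0.8, -1.9]
grip_width: 0.16
```

```bash
python3 num.py; python3 look.py poured 390 260 70
```

```text
25.325 [259.1 188.9 221.4] [-0.4  0.5 -1.4] [ 0.05  0.2  -0.02] 0.162 179.85540541086928
0.61 [397. 296.  54.]
0.42 [612.  26.  19.]
tub (array([ 3.99550119e+02,  2.84134184e+02, -3.34019356e-01]), np.float64(0.9109477752320617))
25.475 [258.97698896 190.22288708 221.09492671] [-0.46582178  0.18827341 -2.85138067] [0.04075532 0.10723922 0.03505324]
```

View pics/poured.png

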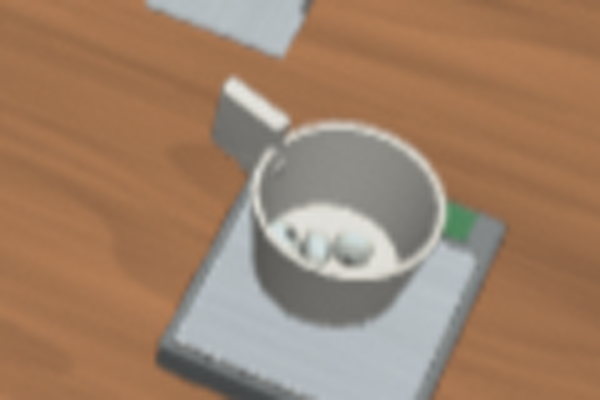

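The picture shows all three spacers in the tub, at (287,235), (317,245) and (353,248), with the tub upright. The fit says it turned and shifted a few mm: the scoop must have brushed the fin on the way in. I'll measure it again once the arm is out of view. Taking the scoop back to the mat.

{"name": "arm_command", "arguments": {
  "steps": [0.24,-0.4,0,-0.96,0,0.24,-0.4,0,-0.96,0,0.24,-0.4,0,-0.96,0,0.24,-0.4,0,-0.96,0,0.24,-0.4,0,-0.96,0]
}}

```text
time_s: 26.1
eef_pos: [319.3, 89.8, 220.9]
ee_rot: [0.0, 0.21, 0.978, 0.0]
force: [-0.1, 1.3, -2.2]
grip_width: 0.158
```

{"name": "arm_command", "arguments": {
  "steps": [0.24,-0.4,0,-0.96,0,0.24,-0.4,0,-0.96,0,0.24,-0.4,0,-0.96,0,0.24,-0.4,0,-0.96,0,0.24,-0.4,0,-0.96,0]
}}

```text
time_s: 26.72
eef_pos: [379.4, -10.2, 220.8]
ee_rot: [-0.0, 0.408, 0.913, 0.0]
force: [0.2, 0.1, -2.6]
grip_width: 0.165
```

{"name": "arm_command", "arguments": {
  "steps": [0.24,-0.4,0,-0.96,0,0.24,-0.4,0,-0.96,0,0.24,-0.4,0,-0.96,0,0.24,-0.4,0,-0.96,0,0.24,-0.4,0,-0.96,0]
}}

```text
time_s: 27.35
eef_pos: [439.6, -110.2, 220.6]
ee_rot: [-0.0, 0.589, 0.808, 0.0]
force: [-0.3, 0.0, -2.2]
grip_width: 0.163
```

{"name": "arm_command", "arguments": {
  "steps": [0.24,-0.4,0,-0.96,0,0.24,-0.4,0,-0.96,0,0.24,-0.4,0,-0.96,0,0.24,-0.4,0,-0.96,0,0.24,-0.4,0,-0.96,0]
}}

```text
time_s: 27.98
eef_pos: [499.7, -210.1, 220.4]
ee_rot: [-0.0, 0.744, 0.668, 0.0]
force: [0.1, -0.3, -1.7]
grip_width: 0.158
```

```bash
cat > tubpan.py <<'E'
from fit import *
s=sense(); print(s["time_s"],np.round(s["eef_pos"],1),np.round(s["wrist_torque"],2),np.degrees(2*np.arctan2(s['ee_rot'][2],s['ee_rot'][1])))
A,B=capture("scene"),capture("top")
V=[];
for p in(A,B):
    for r in trace(p,"tub")[:3]:
        m=r["mask"]; ys,xs=np.nonzero(m); c=proj(p,[403,288,60])
        if np.hypot(xs.mean()-c[0],ys.mean()-c[1])<30: V.append((p,m.astype(float))); print(fit(V[-1:],"tub",(403,288,-.2),34))
if len(V)==2: print("both",fit(V,"tub",(403,288,-.2),34))
for p in(A,B): print(spacers(p))
E
python3 tubpan.py
```

```text
27.975 [ 499.7 -210.1  220.4] [ 0.17 -0.05  0.01] 83.80502868436184
(array([ 3.98730456e+02,  2.83817870e+02, -3.50476327e-01]), np.float64(0.8409576290617182))
(array([ 3.98085326e+02,  2.83081133e+02, -3.16946800e-01]), np.float64(0.8351818068059826))
both (array([ 3.98106130e+02,  2.83290226e+02, -3.18479210e-01]), np.float64(0.8369459226030409))
[(array([614.,  29.]), np.int32(57)), (array([663.,  17.]), np.int32(28))]
[(array([669.,  17.]), np.int32(46)), (array([613.,  29.]), np.int32(43))]
```

The tub is at (398,283), 11 mm off the pan's centre. It is still fully on the pan, and I'll correct it once the hand is free. Laying the scoop down first.

{"name": "arm_command", "arguments": {
  "steps": [0.19,-0.34,-0.5,-1,0,0.19,-0.34,-0.8,-1,0,0,0,-1,0,0,0,0,-0.7,0,0,0,0,-0.22,0,0]
}}

```text
time_s: 28.8
eef_pos: [517.0, -242.6, 58.1]
ee_rot: [-0.002, 0.799, 0.602, -0.0]
force: [-0.1, 0.0, -2.3]
grip_width: 0.165
```

{"name": "arm_command", "arguments": {
  "steps": [0,0,-0.04,0,0,0,0,-0.02,0,0,0,0,0,0,0]
}}

```text
time_s: 29.18
eef_pos: [518.1, -244.3, 57.9]
ee_rot: [0.001, 0.799, 0.601, 0.0]
force: [0.0, 0.1, -1.3]
grip_width: 0.166
```

{"name": "arm_command", "arguments": {
  "steps": [0,0,-0.04,0,0,0,0,-0.02,0,0,0,0,0,0,0]
}}

```text
time_s: 29.55
eef_pos: [517.7, -244.1, 53.9]
ee_rot: [0.0, 0.799, 0.601, -0.0]
force: [-0.2, -0.5, -1.2]
grip_width: 0.165
```

{"name": "arm_command", "arguments": {
  "steps": [0,0,-0.02,0,0,0,0,0,0,0]
}}

```text
time_s: 29.8
eef_pos: [517.9, -244.0, 53.6]
ee_rot: [0.0, 0.799, 0.601, 0.0]
force: [-0.6, 2.4, 5.9]
grip_width: 0.167
```

{"name": "arm_command", "arguments": {
  "steps": [0,0,0,0,20,0,0,0,0,30,0,0,0,0,50,0,0,0,0,50]
}}

```text
time_s: 30.3
eef_pos: [517.7, -244.1, 52.7]
ee_rot: [-0.0, 0.799, 0.601, -0.0]
force: [0.5, 0.9, 0.7]
grip_width: 0.501
```

{"name": "arm_command", "arguments": {
  "steps": [0,0,0.5,0,50,0,0,1,0,50,0,0,1,0,50,-0.3,0.5,0.8,0.5,40,-0.3,1,0,1,40]
}}

```text
time_s: 30.92
eef_pos: [488.2, -169.7, 220.5]
ee_rot: [0.003, 0.758, 0.652, 0.001]
force: [0.3, 1.7, -0.5]
grip_width: 0.399
```

```bash
python3 - <<'E'
from fit import *
s=sense(); print(s["time_s"],s["eef_pos"],np.degrees(2*np.arctan2(s['ee_rot'][2],s['ee_rot'][1])))
for n in("scene","top"):
    p=capture(n)
    for r in trace(p,"scoop")[:1]: print(n,fit([(p,r["mask"].astype(float))],"scoop",(494,-323,-1.86),3))
q=(398.2,283.3,-.318); print("fin mid",place(np.array([[0,-70.,60]]),q,34), "tool yaw",90+np.degrees(q[2]))
E
```

```text
30.925 [ 488.22203023 -169.677139    220.52215827] 81.43972316597161
top (array([ 477.61984907, -363.97588751,   -1.17866613]), np.float64(0.21787967521730697))
fin mid [[376.31327767 216.80961434  94.        ]] tool yaw 71.77994211483983
```

{"name": "arm_command", "arguments": {
  "steps": [-0.28,0.96,0,-0.24,40,-0.28,0.96,0,-0.24,40,-0.28,0.96,0,-0.24,40,-0.28,0.96,0,-0.24,40,-0.28,0.96,0,-0.24,40]
}}

```text
time_s: 31.75
eef_pos: [417.8, 71.7, 217.7]
ee_rot: [0.0, 0.792, 0.611, 0.0]
force: [0.9, -0.1, 1.3]
grip_width: 0.398
```

{"name": "arm_command", "arguments": {
  "steps": [-0.28,0.96,0,-0.24,40,-0.28,0.96,0,-0.24,40,-0.28,0.96,0,-0.24,40,0,0,0,0,40]
}}

```text
time_s: 32.25
eef_pos: [375.5, 216.8, 217.6]
ee_rot: [-0.0, 0.809, 0.588, -0.0]
force: [-0.0, 0.0, 0.8]
grip_width: 0.401
```

```bash
python3 - <<'E'
from fit import *
W=capture("wrist"); A=capture("scene");s=sense(); print(s["time_s"],s["eef_pos"],np.degrees(2*np.arctan2(s['ee_rot'][2],s['ee_rot'][1])))
for r in trace(W,"tub")[:2]: print("w",r["score"],fit([(W,r["mask"].astype(float))],"tub",(398,283,-.318),34))
for r in trace(A,"scoop")[:1]: print("scoop",fit([(A,r["mask"].astype(float))],"scoop",(494,-323,-1.86),3))
E
```

```text
32.35 [376.27740999 214.60407639 217.52019372] 71.82572060364535
w 0.65 (array([ 3.98270118e+02,  2.84277405e+02, -3.21929928e-01]), np.float64(0.9017909405073498))
scoop (array([ 496.05921839, -323.35742424,   -1.85165568]), np.float64(0.8865299890440337))
```

The wrist view confirms the tub at (398,284), yaw -18°, and the fin is straight below the gripper. The scoop fit is back at its old place on the mat. Gripping the fin lightly and sliding the tub to the centre.

{"name": "arm_command", "arguments": {
  "steps": [0,0.04,-0.8,0,40,0,0,-1,0,40,0,0,-0.88,0,40,0,0,0,0,30,0,0,0,0,20],
  "grip_force": 40
}}

```text
time_s: 33.08
eef_pos: [377.0, 216.7, 85.3]
ee_rot: [0.0, 0.81, 0.586, 0.001]
force: [0.5, 0.5, -0.1]
grip_width: 0.2
```

{"name": "arm_command", "arguments": {
  "steps": [0,0,0,0,12,0,0,0,0,8,0,0,0,0,5]
}}

```text
time_s: 33.45
eef_pos: [376.9, 216.9, 85.5]
ee_rot: [0.001, 0.81, 0.587, 0.002]
force: [-0.6, -3.2, 8.0]
grip_width: 0.131
```

{"name": "arm_command", "arguments": {
  "steps": [0.04,0.04,0.01,0,5,0.05,0.05,0,0,5,0.05,0.06,0,0,5,0,0,0,0,5]
}}

```text
time_s: 33.95
eef_pos: [383.1, 224.5, 85.6]
ee_rot: [0.0, 0.81, 0.587, 0.001]
force: [-3.0, -3.8, 8.7]
grip_width: 0.134
```

{"name": "arm_command", "arguments": {
  "steps": [0,0,0,0,14,0,0,0,0,20,0,0,0,0,30,0,0,0,0,40]
}}

```text
time_s: 34.45
eef_pos: [382.7, 224.5, 84.3]
ee_rot: [-0.0, 0.81, 0.587, 0.0]
force: [0.2, 0.7, 0.6]
grip_width: 0.398
```

{"name": "arm_command", "arguments": {
  "steps": [0,0,0.4,0,40,0,0,1,0,40,0,0,1,0,40,0,-0.5,0.5,0,40,0,-1,0,0,40]
}}

```text
time_s: 35.08
eef_pos: [383.3, 149.4, 231.0]
ee_rot: [0.001, 0.809, 0.588, 0.002]
force: [-0.4, -0.7, -0.2]
grip_width: 0.4
```

{"name": "arm_command", "arguments": {
  "steps": [-0.2,-1,0,0,40,-0.2,-1,0,0,40,0,-1,0,0,40,0,-1,0,0,40,0,0,0,0,40]
}}

```text
time_s: 35.7
eef_pos: [362.6, -52.9, 229.3]
ee_rot: [0.0, 0.811, 0.584, -0.0]
force: [-0.3, -1.2, -0.2]
grip_width: 0.401
```

```bash
python3 tubpan.py; python3 - <<'E'
from fit import *
A,B=capture("scene"),capture("top")
for p in(A,B):
    for r in trace(p,"scoop")[:1]: print("scoop",fit([(p,r["mask"].astype(float))],"scoop",(494,-323,-1.86),3))
for t in("module","jar","tape"):
    for r in search_frame(A,t)[:1]: print(t,np.round(r["point"]))
c=[proj(A,X).astype(int) for X in([405,291,60],[500,-300,20])]
cv2.imwrite("pics/final.png",cv2.resize(np.hstack([A["frame"][u[1]-40:u[1]+40,u[0]-50:u[0]+50] for u in c]),None,fx=4,fy=4,interpolation=cv2.INTER_CUBIC))
E
```

```text
35.7 [362.6 -52.9 229.3] [ 0.    0.05 -0.  ] 71.52835558346173
(array([ 4.05985904e+02,  2.92546026e+02, -3.19802168e-01]), np.float64(0.8979404884179287))
[(array([614.,  29.]), np.int32(57)), (array([663.,  17.]), np.int32(28))]
[(array([669.,  17.]), np.int32(46)), (array([613.,  29.]), np.int32(44)), (array([467., -52.]), np.int32(239))]
scoop (array([ 494.32758296, -324.2914474 ,   -1.87094395]), np.float64(0.8912551265774648))
scoop (array([ 495.13204374, -323.33884363,   -1.84577369]), np.float64(0.9132361785034641))
module [765. 222. 130.]
jar [ 721. -226.   62.]
tape [ 332. -189.   16.]
```

View pics/final.png

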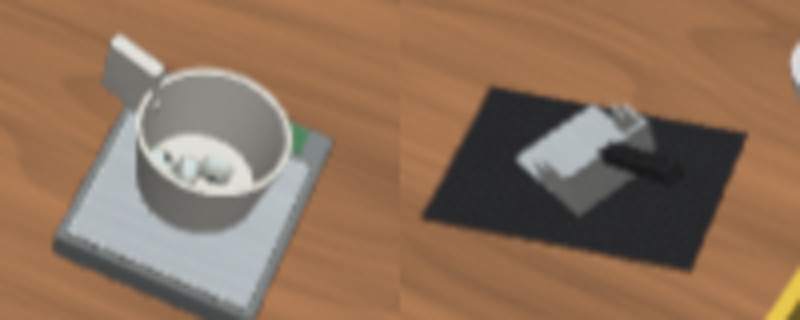

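The tub is upright at (406,292.5), within 2 mm of the pan's centre. Three spacers are inside it, at (165,160) to (218,170). The scoop lies flat and empty on the mat at (590,150), and the bystanders have not moved. Handing in.

```bash
python3 -c "
from rig import finish_job
print(finish_job())"
```

```text
the job is handed in; nothing more can be done
None
```

The job is done and handed in at about 36 s. The white tub stands on the scale's pan with three spacers in it, and the scoop lies flat and empty on its mat. I gripped the tub only by its fin and tipped the spacers in with a jerk back and down, since the wrist cannot tilt.

**Last checks:**
- **Tub:** one camera put it upright at (406, 292.5), about 1 mm from the pan's centre. The top camera gave no reading of the tub this time.
- **Spacers:** all three showed inside the tub. The other two are still in the tray, and I saw none spilt.
- **Scoop:** it fits the flat pose within 2 mm of where it started, in both cameras.
- **Module, jar and tape:** they read within about 4 mm of their first positions, which is within the detector's error.

**What went less well:**
- **Tub moved after the first placing:** carrying the load in, the scoop most likely brushed the fin, which turned the tub about 18° and shifted it 11 mm. I noticed after tipping, so after laying the scoop down I gripped the fin again and slid the tub back to the centre. That correction came last, after the asked order was complete.
- **Picture budget:** I viewed 13 pictures against the budget of 10.

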